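# Set the spacer and hold the cover flush in the bonding fixture

## Task

Take the spacer out of its rest and slide it, upright and blade down, all the way to the floor of the bonding fixture in the gap beside the black cover that is wide enough for it, and let go of it there; keep it off the thick fence, whose gap is too narrow. Then press the sprung cover down with the closed fingertips until it is flush with the frame around it, and finish while still holding it down like that. Leave the other things on the bench where they are.

Things in the scene. Friction and masses are not known exactly. Their poses are not given: they have to be found in the camera images.
- fixture: Fixed bonding fixture, dark steel base with aluminium rails, 140 (x) x 204 (y) mm. Origin: centre of its underside, on the bench; z up. Base slab 12 mm thick: its top is the floor of the gaps. Cross rails along y at both x ends, 108 mm apart, tops 36 mm above the bench. Between them, along y: steel fence, gap, black cover (90 mm wide, in the middle), gap, other steel fence.
- fence_thin: Fixed steel bar of the fixture, 106 (x) x 24 (y) x 24 (z) mm, top 36 mm above the bench, on either side of the cover. Origin: centre of its underside, 72 mm from the fixture's centre along its y; axes parallel to the fixture's. Between it and the cover is the wide gap: 15 mm wide, 108 long (fixture's x), 24 deep, centre line 52.5 mm from the fixture's centre.
- fence_thick: Fixed steel bar like the thin one but 44 mm wide in y, on the other side of the cover, its origin also 72 mm from the fixture's centre. The gap between it and the cover is only 5 mm wide, too narrow for the spacer; the spacer must not touch this fence.
- cover (a joint): How far the cover is pressed down, m: 0 raised (its top 44 mm above the bench, 8 mm above the frame), 0.008 fully down on a stop, its top flush with rails and fences (36 mm above the bench). It moves only straight up and down; springs push back with about 4.5 N when raised, 10 N when down, and lift it again when let go.
- cover_top (a point): Centre of the cover's flat top face: a black plastic rectangle 100 (fixture's x) x 90 (fixture's y) mm, 20 mm thick, with a screw at each corner, in the middle of the fixture.
- spacer: Loose spacer, about 120 g, standing in its rest: steel blade 70 (x) x 11 (y) x 24 (z) mm, its lowest 4 mm narrowed to 66 x 7 as a lead-in; centred on top of the blade a black plastic handle 40 (x) x 14 (y) x 36 (z) mm, 60 mm high in all. Origin: centre of the blade's underside; z up. Grip the handle across its 14 mm.
- spacer_handle (a point): Centre of the spacer's handle, 42 mm above the spacer's underside.
- rest: Fixed grey plastic rest on the bench, 90 (x) x 50 (y) x 24 (z) mm, with a slot 15 mm wide along its x, open at the ends, floor 6 mm above the bench, in which the spacer stands, both x axes parallel. Origin: centre of its underside.
- plate_stack: Bystander: stack of three black plates, 115 x 85 x 21 mm. Origin: centre of its underside.
- glue: Bystander: white glue bottle, 38 mm across, 100 mm tall, origin at the centre of its underside.
- driver: Bystander: screwdriver lying flat, 170 mm long along its x.
- gauge_block: Bystander: steel block 50 x 25 x 14 mm lying flat, origin at the centre of its underside.
- dock: Bystander: black oval charging dock, 70 x 160 x 36 mm, with a white round cap on it, 48 mm high in all. Origin: centre of its underside.
- meter: Bystander: handheld instrument lying on its back, black and blue, 150 x 80 x 47 mm. Origin: centre of its underside.
- cup: Bystander: grey plastic cup, 72 mm across, 85 mm tall. Origin: centre of its underside.
Things that resemble listed ones, but are neither listed nor needed, are in the scene too. Of the things that look like the fixture, take the one that is farthest to the robot's left at the start.

How it is judged:
By the outcome, as a careful person would: the job done as asked, in the order asked, and still so for the second after the job is handed in, while the arm keeps its last pose, push and grip.
It also fails if it takes over 43 s, if anything falls off the work surface, if the arm or the gripper's body presses on something with over 40 N, if the wrist force passes 120 N, or if a joint passes its speed limit or range.

## Robot

A 6-joint arm with a two-finger parallel gripper is mounted at the origin on the work surface. World frame = base frame: x ahead of the robot, y to its left, z up, the work surface at z = 0. Lengths are in m, angles in rad, forces in N, time in s.
With the tool pointing down it reaches from about 0.3 to 0.875 m from the base axis. Payload 6.4 kg.
Tool frame: the origin (TCP) lies midway between the tips of the shut fingers; the grasp point (between the pads) lies 19 mm behind it (ctrl.hold_point_z is the distance from the TCP to the grasp point, in m); z points along the fingers, y is the line along which they close (so a half turn about z gives the same grasp; the last joint's range is limited). The gripper opens to 85 mm and grips with 20 to 120 N. Pads are 22 mm wide; open, the fingers measure 114 mm over their backs; the gripper's body (76 mm by 85 mm) begins 54 mm behind the grasp point. The pads swing forward as they close: fully open they stand 13 mm farther back than shut.
Start: joints at [1.027, 0.181, 1.607, -0, 1.354, -0.206], TCP at [0.191, 0.543, 0.231] pointing down, gripper open.
Joint ranges: [-2.99, 2.99], [-0.89, 2.07], [0.3, 2.58], [-1.14, 4.28], [0, 2.63], [-3.12, 3.12]. Speed limits (rad/s): [2.57, 2.57, 3.01, 3.14, 3.14, 3.14].

## Interface

Orientations are given as a unit quaternion [w, x, y, z].
In Python, from bench import ctrl gives the robot as it stands.
- The arm moves only by the tool carry_out, never from a script. Its argument "plan" is text: rows parted by semicolons, each of 6 numbers parted by spaces: the shift along the tool's x, y, z as a fraction of full scale, then the turn, a rotation vector about the tool's x, y, z as a fraction of full scale. A call has exactly 8 rows; each row shifts and turns the commanded pose from where the row before left it, along the tool's axes as they then stand; what a row does not reach is not made up. Full scale, the value 1, is 40 mm for a shift and 0.1 rad for a turn. A row lasts 1/12 s, in which the tool goes at most 41.7 mm and 7.16 degrees, less where a joint would pass 70% of its speed; a pose out of reach is approached as far as the arm can. A call with a number of a shift or a turn outside -1 to 1 is refused whole. A call with a gripper value outside its range is refused whole. "claw" is the gripper's target within -1 to 1 (shut at 1, half-way at 0, fully open at -1), set as the call begins (left out, the last holds). The fingers move at their own pace and stop on an object; the grip force is fixed at half the most. Time passes only in rows, so rows that do not move let the fingers close, or fill a call up. It gives the time, the measured TCP pose, the force, the opening and the grip force at its end, in the units of the state.
- ctrl.get_obs(): the state, without advancing time (a new reading comes with each control period).
- ctrl.camera(name): name is "scene" or "top"; returns a dict with "pixels" (480x640x3 uint8, red, green, blue), "mtx" (3x3 intrinsics, pixels), "R" (3x3) and "t" (3): a world point X has camera coordinates R X + t. Camera axes: x right, y down, z forward; pixel columns grow to the right and rows downward; lengths in m; the calibration is good to about 2 mm. A picture is of the moment at which its call begins. There is no depth.
- ctrl.hand_in(): hands the job in; it is judged then, once.
The state is a dict: "time_s": time; "q": joint angles; "dq": joint speeds; "joint_efforts": joint torques, N m; "eef_pos": TCP position; "eef_rot": TCP orientation; "wrist_force": force on the tool from outside, world axes, zero at the start; "torque": the same for the moment, N m; "opening": opening from 0.0 (shut) to 1.0 (fully open); "grasp_force": force on a finger pad.
Only numpy, scipy, OpenCV 4.12 (cv2) and the standard library are available. Lean on these libraries where they do the work, as an engineer would, in place of code of your own. Each camera call takes 0.05 s, during which the arm holds its last target. There are 200 camera calls.

## Working session

There is one attempt and no reset: what is moved stays moved. The work goes in short steps, Python scripts to look and compute and a tool call to move; the robot and the scene stay as the last step left them, time stands still between calls to the robot, and variables do not carry over. Pictures are saved under pics/ and viewed, at most 10 in all, crops included, and the job is handed in when it is done.

Besides the shell and the picture viewer there is one more tool, called after "Request:" by a JSON object that holds its "method" and its "body", one argument or row to a line. carry_out: Moves the arm, as the interface text tells. Shift numbers are shares of 40 mm and turn numbers shares of 0.1 rad, none past 1 either way. Its arguments: {"type":"object","properties":{"plan":{"type":"string"},"claw":{"type":"number"}},"required":["plan"]}

```bash
mkdir -p pics
cat > h.py <<'E'
import sys,numpy as np,cv2
sys.path.insert(0,'.')
from bench import ctrl
def snap(n,f):
    c=ctrl.camera(n); cv2.imwrite(f'pics/{f}.png',c['pixels'][:,:,::-1]); np.savez(f'{f}.npz',**{k:c[k] for k in('pixels','mtx','R','t')}); return c
def back(c,u,v,z):
    d=c['R'].T@np.linalg.solve(c['mtx'],[u,v,1]); o=-c['R'].T@c['t']; return o+d*(z-o[2])/d[2]
def proj(c,X):
    p=c['mtx']@(c['R']@np.array(X)+c['t']); return p[:2]/p[2]
E
python3 - <<'E'
from h import *
for n in('scene','top'):
    c=snap(n,n+'0'); print(n,-c['R'].T@c['t'],c['R'].round(2).tolist(),c['mtx'][0])
o=ctrl.get_obs();print(o['eef_pos'],o['eef_rot'],o['time_s'],ctrl.hold_point_z)
E
```

```text
scene [0.83096833 0.36317801 0.85576081] [[-0.76, 0.65, 0.0], [0.55, 0.64, -0.53], [-0.35, -0.4, -0.85]] [454.79323372   0.         316.18936473]
top [ 0.38658138 -0.02589438  1.42655196] [[0.02, -1.0, -0.02], [-1.0, -0.02, -0.09], [0.09, 0.02, -1.0]] [552.96876475   0.         318.07394105]
[0.19028123 0.54209295 0.23047805] [-2.88972486e-04  1.68089857e-01  9.85771368e-01 -7.25287782e-04] 0.1 0.0187
```

View pics/scene0.png

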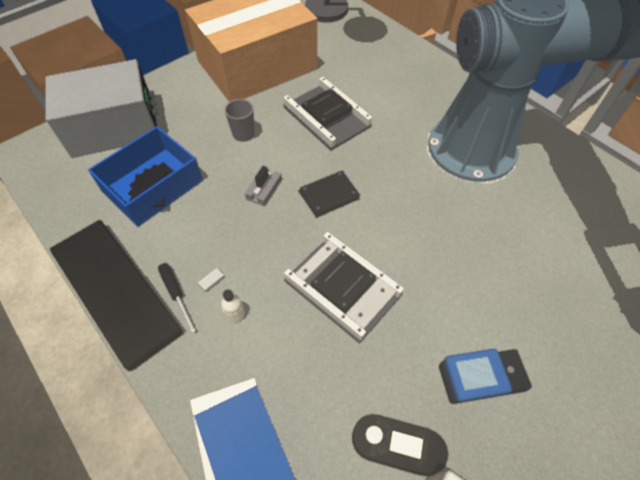

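View pics/top0.png

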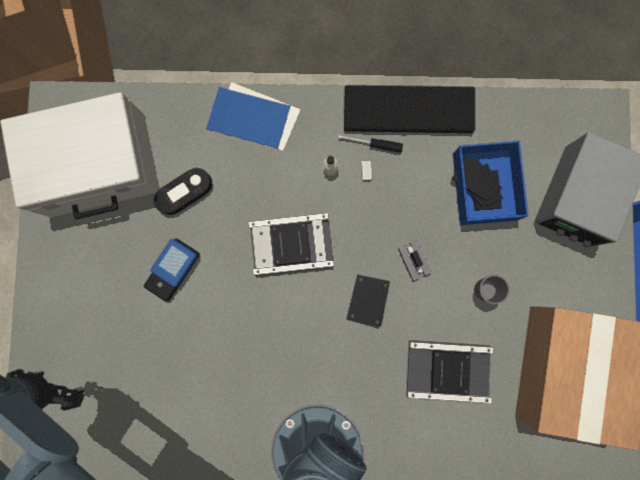

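Two things look like the fixture: top-view (290,244), with steel fences, and (450,372), without fences. The one farthest to the robot's left (image left, +y) is (290,244). The spacer in its rest is at (414,261). I'll confirm both in an enlarged crop.

Run:
```python
import cv2,numpy as np
t=cv2.imread('pics/top0.png');s=cv2.imread('pics/scene0.png')
def cr(i,x,y,w,h,k): return cv2.resize(i[y:y+h,x:x+w],None,fx=k,fy=k,interpolation=cv2.INTER_CUBIC)
a=cr(t,240,203,100,75,4);b=cr(t,390,235,50,50*3//4+0,8)
b=cr(t,389,233,50,56,6)[:300]
c=cr(s,275,225,140,120,2.85)[:300,:400];d=cr(s,235,155,60,60,5)
out=np.zeros((600,800,3),np.uint8)
out[:300,:400]=a;out[:300,400:700]=b;c=c[:300,:400];out[300:300+c.shape[0],:c.shape[1]]=c;out[300:600,400:700]=d
cv2.imwrite('pics/crop1.png',out)
# second higher zoom of fixture saved separately
cv2.imwrite('pics/crop2.png',cr(t,242,205,98,75,8))
```

```text
(no output)
```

View pics/crop1.png

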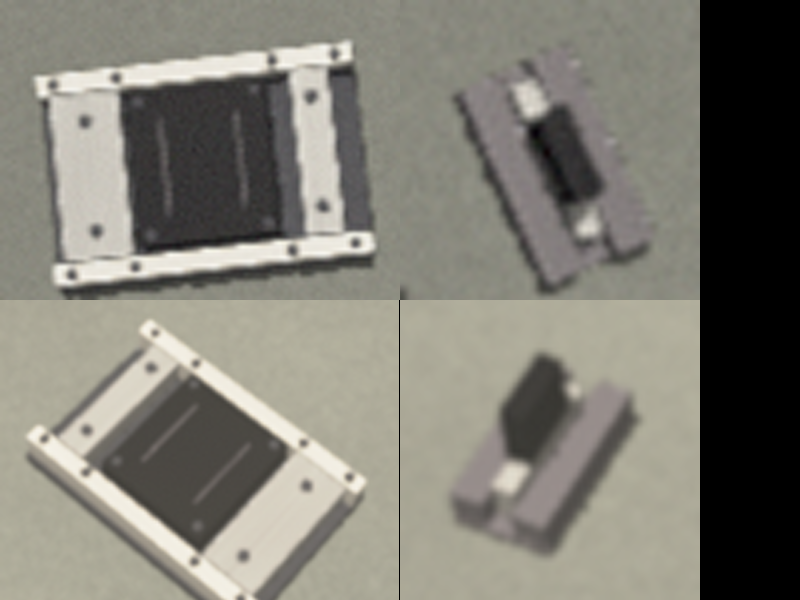

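View pics/crop2.png

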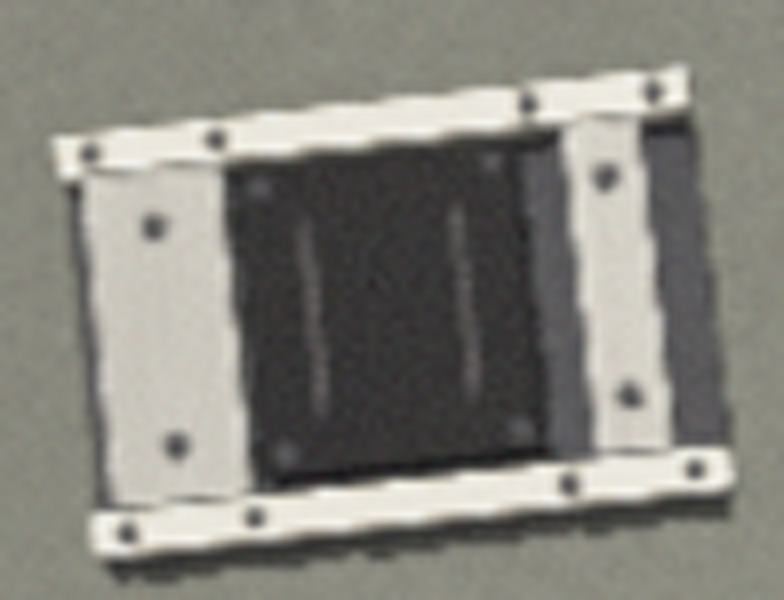

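The crops confirm it. The left fixture has a thick fence (crop2 x≈85–245) and a thin fence (x≈565–665), and the wide gap is between the cover and the thin fence (x≈525–590). The spacer's black handle stands in the grey rest (crop1 at (565,155)), with bright blade ends at (527,97) and (590,225).

```bash
cat >> h.py <<'E'
def fit(P,M): # planar fit, returns centre, yaw of model x
    P=np.array(P)[:,:2];M=np.array(M);a=P-P.mean(0);b=M-M.mean(0)
    th=np.arctan2((b[:,0]*a[:,1]-b[:,1]*a[:,0]).sum(),(a*b).sum())
    R=np.array([[np.cos(th),-np.sin(th)],[np.sin(th),np.cos(th)]]); c=P.mean(0)-R@M.mean(0)
    return c,th,np.linalg.norm(P-c-M@R.T,axis=1)
E
python3 - <<'E'
from h import *
c=np.load('top0.npz')
px=lambda x,y,k,ox,oy:((x+.5)/k-.5+ox,(y+.5)/k-.5+oy)
P=[back(c,*px(x,y,8,242,205),.036) for x,y in[(53,140),(687,68),(735,485),(95,557)]]
f=fit(P,[(.07,.102),(.07,-.102),(-.07,-.102),(-.07,.102)]);print('fixture',f)
r=[back(c,*px(x-400,y,6,389,233),.024) for x,y in[(458,95),(565,45),(648,243),(545,290)]]
g=fit(r,[(.045,.025),(.045,-.025),(-.045,-.025),(-.045,.025)]);print('rest',g)
for x,y in[(515,82),(605,238)]:
    p=back(c,*px(x-400,y,6,389,233),.030)[:2]-g[0]; t=g[1];print('blade end in rest',p@[np.cos(t),np.sin(t)],p@[-np.sin(t),np.cos(t)])
t=f[1]
print('gap',f[0]+.0525*np.array([np.sin(t),-np.cos(t)]))
# scene cross-check overlay, both views
def draw(n):
    c=np.load(n+'0.npz');im=c['pixels'][:,:,::-1].copy();K=5
    outs=[]
    for cen,th,boxes in((f[0],f[1],[(.07,.102,.036,0),(.05,.045,.044,0)]),(g[0],g[1],[(.045,.025,.024,0),(.02,.007,.066,0),(.035,.0055,.03,0)])):
        m=proj(c,[*cen,.03]);s=18 if len(boxes)==3 else 60;k=360//(2*s)if s==18 else 3
        k=360/(2*s);x0,y0=int(m[0]-s),int(m[1]-s)
        z=cv2.resize(im[max(y0,0):y0+2*s,x0:x0+2*s],(290,290),interpolation=cv2.INTER_CUBIC);k=290/(2*s)
        for a,b,h,_ in boxes:
            q=[]
            for u,v in((a,b),(a,-b),(-a,-b),(-a,b)):
                X=cen+[np.cos(th)*u-np.sin(th)*v,np.sin(th)*u+np.cos(th)*v];p=proj(c,[*X,h]);q.append([(p[0]-x0+.5)*k,(p[1]-y0+.5)*k])
            cv2.polylines(z,[np.int32(q)],True,(0,255,0),1)
        outs.append(z)
    return np.hstack(outs)
cv2.imwrite('pics/ov.png',np.vstack([draw('top'),draw('scene')]))
E
```

```text
fixture (array([0.51685545, 0.07798511]), np.float64(0.13349742776368073), array([0.00335716, 0.00343672, 0.00336261, 0.00342671]))
rest (array([ 0.48094419, -0.23564613]), np.float64(0.42354126264443037), array([0.00097881, 0.00093082, 0.00165689, 0.00090284]))
blade end in rest 0.03953890382591058 0.0012950645746736998
blade end in rest -0.035245644647618125 -0.006725562269912559
gap [0.52384327 0.02595223]
```

View pics/ov.png

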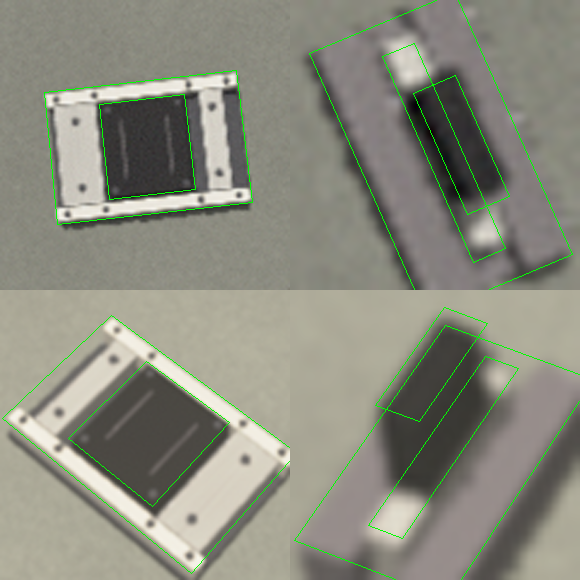

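Overlay agrees in both views (the spacer sits about 2 mm towards +x in its rest). I'll set out now, turning first.

Add to h.py:
```python
from scipy.spatial.transform import Rotation as Ro
def to(x,y,z,yaw): # yaw of spacer x axis; tool y along spacer y
    o=ctrl.get_obs();q=o['eef_rot'];R=Ro.from_quat([q[1],q[2],q[3],q[0]])
    G=Ro.from_euler('z',yaw)*Ro.from_matrix(np.diag([-1,1,-1]))
    rv=(R.inv()*G).as_rotvec(); d=np.array([x,y,z])-o['eef_pos']
    print('t',o['time_s'],'pos',o['eef_pos'].round(4),'F',np.round(o['wrist_force'],1),'open',round(o['opening'],3),'grip',o['grasp_force'],'q',np.round(o['q'],2))
    print('turn units',(rv/.1).round(2),'shift units now',(R.inv().apply(d)/.04).round(2),'shift after turn',(G.inv().apply(d)/.04).round(2))
```

```text
(no output)
```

Request:
{"method": "carry_out", "body": {
  "plan": "0 0 0 0 0 -0.95;0 0 0 0 0 -0.95;0 0 0 0 0 -0.95;0 0 0 0 0 -0.95;0 0 0 0 0 -0.95;0 0 0 0 0 -0.95;0 0 0 0 0 -0.95;0 0 0 0 0 -0.95",
  "claw": -1
}}

```text
time_s: 0.77
eef_pos: [0.1904, 0.5422, 0.2307]
eef_rot: [-0.0, -0.212, 0.977, -0.0]
wrist_force: [0.2, 0.1, -0.2]
opening: 0.999
grasp_force: 0.0
```

```bash
python3 -c "
from h import *
to(.483,-.234,.23,.4235)"
```

```text
t 0.7667 pos [0.1904 0.5422 0.2307] F [ 0.2  0.1 -0.2] open 0.999 grip 0.0 q [ 1.03  0.18  1.61  0.    1.35 -0.97]
turn units [-0.01 -0.01  0.03] shift units now [  1.38 -20.69   0.03] shift after turn [ 1.31e+00 -2.07e+01  2.00e-02]
```

Request:
{"method": "carry_out", "body": {
  "plan": "0.05 -0.86 0 0 0 0;0.05 -0.86 0 0 0 0;0.05 -0.86 0 0 0 0;0.05 -0.86 0 0 0 0;0.05 -0.86 0 0 0 0;0.05 -0.86 0 0 0 0;0.05 -0.86 0 0 0 0;0.05 -0.86 0 0 0 0"
}}

```text
time_s: 1.43
eef_pos: [0.2886, 0.2834, 0.231]
eef_rot: [-0.0, -0.21, 0.978, -0.0]
wrist_force: [0.5, -0.6, -0.4]
opening: 1.001
grasp_force: 0.0
```

Request:
{"method": "carry_out", "body": {
  "plan": "0.05 -0.86 0 0 0 0;0.05 -0.86 0 0 0 0;0.05 -0.86 0 0 0 0;0.05 -0.86 0 0 0 0;0.05 -0.86 0 0 0 0;0.05 -0.86 0 0 0 0;0.05 -0.86 0 0 0 0;0.05 -0.86 0 0 0 0"
}}

```text
time_s: 2.1
eef_pos: [0.3869, 0.0256, 0.2312]
eef_rot: [0.0, -0.209, 0.978, 0.0]
wrist_force: [0.7, -0.3, 0.4]
opening: 1.002
grasp_force: 0.0
```

Request:
{"method": "carry_out", "body": {
  "plan": "0.05 -0.86 0 0 0 0;0.05 -0.86 0 0 0 0;0.05 -0.86 0 0 0 0;0.05 -0.86 0 0 0 0;0.05 -0.86 0 0 0 0;0.05 -0.86 0 0 0 0;0.05 -0.86 0 0 0 0;0.05 -0.86 0 0 0 0"
}}

```text
time_s: 2.77
eef_pos: [0.4851, -0.2319, 0.2307]
eef_rot: [-0.0, -0.209, 0.978, 0.0]
wrist_force: [0.2, 1.2, 1.2]
opening: 0.999
grasp_force: 0.0
```

```bash
python3 -c "
from h import *
to(.483,-.234,.029,.4235)"
```

```text
t 2.7667 pos [ 0.4851 -0.2319  0.2307] F [0.2 1.2 1.2] open 0.999 grip 0.0 q [-0.67  0.1   1.7   0.    1.34 -2.66]
turn units [ 0.01 -0.   -0.02] shift units now [ 0.07 -0.03  5.04] shift after turn [ 0.07 -0.03  5.04]
```

Request:
{"method": "carry_out", "body": {
  "plan": "0.07 -0.03 0.7 0 0 0;0 0 0.7 0 0 0;0 0 0.7 0 0 0;0 0 0.7 0 0 0;0 0 0.7 0 0 0;0 0 0.6 0 0 0;0 0 0.4 0 0 0;0 0 0.24 0 0 0"
}}

```text
time_s: 3.43
eef_pos: [0.4814, -0.2312, 0.0389]
eef_rot: [-0.001, -0.209, 0.978, 0.002]
wrist_force: [-0.4, 0.1, -0.1]
opening: 1.0
grasp_force: 0.0
```

Run:
```python
from h import *
to(.483,-.234,.041,.4235)
c=snap('scene','s1');d=snap('top','t1')
i=c['pixels'][:,:,::-1];j=d['pixels'][:,:,::-1]
a=cv2.resize(i[130:230,210:310],(400,400),interpolation=cv2.INTER_CUBIC);b=cv2.resize(j[220:300,375:455],(400,400),interpolation=cv2.INTER_CUBIC)
cv2.imwrite('pics/c3.png',np.hstack([a,b]))
```

```text
t 3.4333 pos [ 0.4814 -0.2312  0.0389] F [-0.4  0.1 -0.1] open 1.0 grip 0.0 q [-0.67  0.35  1.83  0.    0.96 -2.66]
turn units [ 0.04 -0.02 -0.01] shift units now [-0.01 -0.08 -0.05] shift after turn [-0.01 -0.08 -0.05]
```

View pics/c3.png

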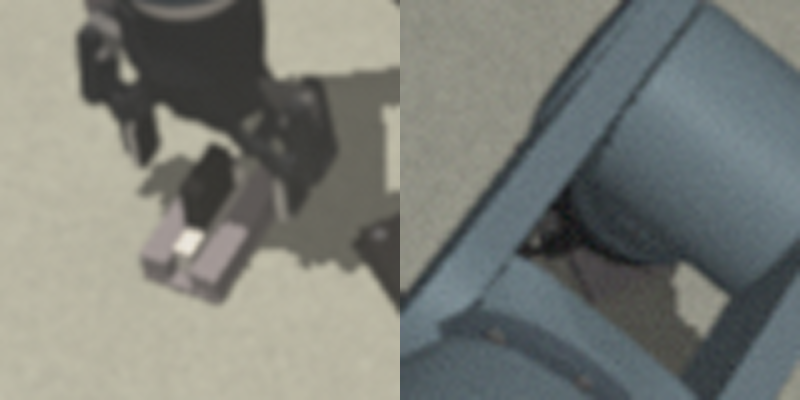

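The scene crop shows the handle (205,185) centred between the open fingers (140,150) and (290,200). Closing.

Request:
{"method": "carry_out", "body": {
  "plan": "0 -0.08 -0.05 0 0 0;0 0 0 0 0 0;0 0 0 0 0 0;0 0 0 0 0 0;0 0 0 0 0 0;0 0 0 0 0 0;0 0 0 0 0 0;0 0 0 0 0 0",
  "claw": 1
}}

```text
time_s: 4.2
eef_pos: [0.4847, -0.2358, 0.0444]
eef_rot: [0.0, -0.21, 0.978, -0.0]
wrist_force: [0.5, 0.8, 5.4]
opening: 0.147
grasp_force: 59.2
```

```bash
python3 -c "
from h import *
to(.483,-.234,.041,.4235)"
```

```text
t 4.2 pos [ 0.4847 -0.2358  0.0444] F [0.5 0.8 5.4] open 0.147 grip 59.20515954494476 q [-0.67  0.35  1.82 -0.    0.97 -2.67]
turn units [-0.01  0.   -0.01] shift units now [0.02 0.06 0.08] shift after turn [0.02 0.06 0.08]
```

Request:
{"method": "carry_out", "body": {
  "plan": "0 0 -0.3 0 0 0;0 0 -0.4 0 0 0;0 0 -0.4 0 0 0.5;0 0 -0.4 0 0 0.6;0 0 -0.4 0 0 0.6;0 0 -0.3 0 0 0.6;0 0 -0.2 0 0 0.6;0 0 0 0 0 0"
}}

```text
time_s: 4.87
eef_pos: [0.4852, -0.236, 0.1421]
eef_rot: [0.001, -0.065, 0.998, -0.001]
wrist_force: [0.4, -0.7, -0.5]
opening: 0.154
grasp_force: 58.9
```

```bash
python3 -c "
from h import *
to(.5238,.026,.14,.1335)"
```

```text
t 4.8667 pos [ 0.4852 -0.236   0.1421] F [ 0.4 -0.7 -0.5] open 0.154 grip 58.89877438545227 q [-0.67  0.2   1.78  0.    1.16 -2.37]
turn units [-0.02  0.02 -0.03] shift units now [-1.81  6.37  0.04] shift after turn [-1.83  6.36  0.05]
```

Request:
{"method": "carry_out", "body": {
  "plan": "-0.23 0.8 0 0 0 0;-0.23 0.8 0 0 0 0;-0.23 0.8 0 0 0 0;-0.23 0.8 0 0 0 0;-0.23 0.8 0 0 0 0;-0.23 0.8 0 0 0 0;-0.23 0.8 0 0 0 0;-0.23 0.8 0 0 0 0"
}}

```text
time_s: 5.53
eef_pos: [0.5228, 0.0298, 0.1392]
eef_rot: [-0.001, -0.067, 0.998, 0.0]
wrist_force: [0.6, -0.4, -1.6]
opening: 0.149
grasp_force: 58.9
```

Request:
{"method": "carry_out", "body": {
  "plan": "0 0 0.4 0 0 0;0 0 0.3 0 0 0;0 0 0.15 0 0 0;0 0 0 0 0 0;0 0 0 0 0 0;0 0 0 0 0 0;0 0 0 0 0 0;0 0 0 0 0 0"
}}

```text
time_s: 6.2
eef_pos: [0.524, 0.0274, 0.1063]
eef_rot: [0.001, -0.066, 0.998, -0.0]
wrist_force: [-0.8, -0.0, -1.2]
opening: 0.151
grasp_force: 59.0
```

Run:
```python
from h import *
to(.5238,.026,.0504,.1335)
c=snap('scene','s2');d=snap('top','t2')
i=c['pixels'][:,:,::-1];j=d['pixels'][:,:,::-1]
a=cv2.resize(i[215:335,275:395],(600,600),interpolation=cv2.INTER_CUBIC)
b=cv2.resize(j[200:280,300:340],(200,400),interpolation=cv2.INTER_CUBIC)
o=np.zeros((600,800,3),np.uint8);o[:,:600]=a;o[:400,600:]=b;cv2.imwrite('pics/c4.png',o)
```

```text
t 6.2 pos [0.524  0.0274 0.1063] F [-0.8 -0.  -1.2] open 0.151 grip 58.97106349468231 q [-0.17  0.22  1.84  0.    1.08 -1.88]
turn units [-0.    0.01 -0.02] shift units now [ 0.01 -0.03  1.4 ] shift after turn [ 0.01 -0.03  1.4 ]
```

View pics/c4.png

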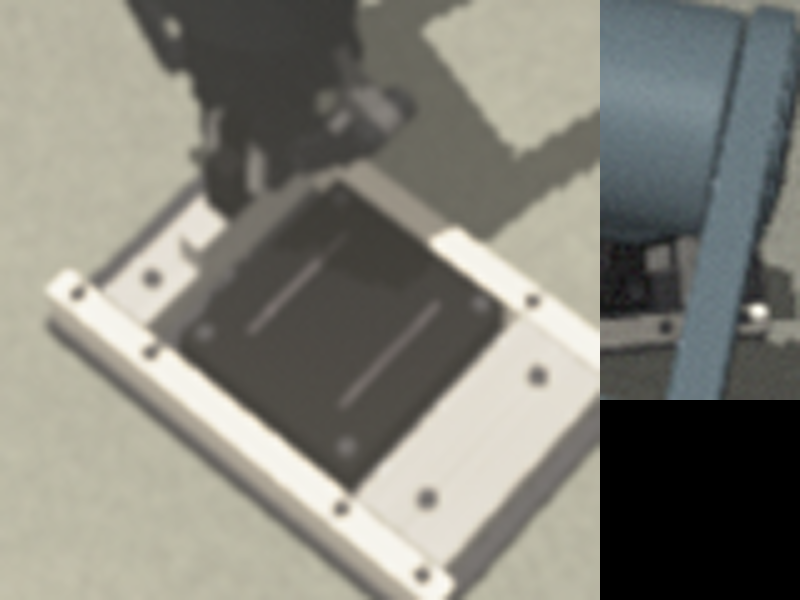

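Scene crop: the spacer hangs between the fingers above the wide gap, the cover corners are at (183,335), (340,180), (505,312) and (352,490), and the thin fence is behind the left finger. I'll cross-check the gap line from both cameras.

Run:
```python
from h import *
px=lambda x,y,k,ox,oy:((x+.5)/k-.5+ox,(y+.5)/k-.5+oy)
s=np.load('s2.npz');t=np.load('top0.npz')
def rep(n,f):
    th=f[1];print(n,f[0].round(4),round(th,4),f[2].round(4),'gap',(f[0]+.0525*np.array([np.sin(th),-np.cos(th)])).round(4))
M=[(.05,-.045),(-.05,-.045),(-.05,.045),(.05,.045)]
rep('cover scene',fit([back(s,*px(x,y,5,275,215),.044) for x,y in[(183,335),(340,180),(505,312),(352,490)]],M))
rep('cover top',fit([back(t,*px(x,y,8,242,205),.044) for x,y in[(523,138),(548,455),(258,486),(228,165)]],M))
# edge of thin fence facing gap (y=-.060), z=.036, and cover side y=-.045 z=.044 in top view
th=.1335;n=np.array([-np.sin(th),np.cos(th)]);c0=np.array([.51686,.07799])
for nm,z,pts in(('thin inner',.036,[(563,130),(594,450)]),('thin outer',.036,[(640,120),(672,448)]),('cover',.044,[(523,140),(548,450)]),('thick inner',.036,[(226,170),(250,490)])):
    P=[back(t,*px(x,y,8,242,205),z)[:2] for x,y in pts];print(nm,[round((p-c0)@n,4) for p in P])
# line ends of rails -> rail screws 
rep('rail screws',fit([back(t,*px(x,y,8,242,205),.036) for x,y in[(90,153),(654,92),(696,470),(127,532)]],[(.062,.09),(.062,-.09),(-.062,-.09),(-.062,.09)]))
```

```text
cover scene [0.5177 0.0832] 0.1176 [0.0032 0.001  0.0026 0.0032] gap [0.5239 0.0311]
cover top [0.5164 0.0783] 0.1158 [0.002  0.0006 0.0014 0.0018] gap [0.5225 0.0262]
thin inner [np.float64(-0.0601), np.float64(-0.0586)]
thin outer [np.float64(-0.0847), np.float64(-0.0831)]
cover [np.float64(-0.0473), np.float64(-0.0444)]
thick inner [np.float64(0.0477), np.float64(0.0506)]
rail screws [0.517  0.0782] 0.1294 [0.0014 0.0017 0.0016 0.0015] gap [0.5238 0.0261]
```

Request:
{"method": "carry_out", "body": {
  "plan": "0 0.03 0.2 0 0 0.14;0 0 0.15 0 0 0;0 0 0 0 0 0;0 0 0 0 0 0;0 0 0 0 0 0;0 0 0 0 0 0;0 0 0 0 0 0;0 0 0 0 0 0"
}}

```text
time_s: 6.97
eef_pos: [0.5235, 0.0293, 0.0919]
eef_rot: [0.0, -0.059, 0.998, -0.0]
wrist_force: [0.5, 0.4, -1.0]
opening: 0.148
grasp_force: 59.0
```

Run:
```python
from h import *
to(.5238,.0285,.0504,.12)
o=ctrl.get_obs();x,y,z=o['eef_pos'];b=z-.0384
c=snap('scene','s3');i=c['pixels'][:,:,::-1];ox,oy,k=305,215,9
a=cv2.resize(i[oy:oy+66,ox-30:ox+58],None,fx=k,fy=k,interpolation=cv2.INTER_CUBIC);a=cv2.convertScaleAbs(a,alpha=1.5,beta=10)
th=.12
def pl(cen,bx,by,h,col,off=0):
    q=[]
    for u,v in((bx,by),(bx,-by),(-bx,-by),(-bx,by)):
        v+=off
        p=proj(c,[cen[0]+np.cos(th)*u-np.sin(th)*v,cen[1]+np.sin(th)*u+np.cos(th)*v,h]);q.append([(p[0]-ox+30+.5)*k,(p[1]-oy+.5)*k])
    print(np.int32(q).tolist());cv2.polylines(a,[np.int32(q)],True,col,1)
pl((x,y),.035,.0055,b+.024,(0,255,0));pl((x,y),.033,.0035,b,(0,255,255))
cv2.imwrite('pics/c5.png',a)
```

```text
t 6.9667 pos [0.5235 0.0293 0.0919] F [ 0.5  0.4 -1. ] open 0.148 grip 58.97286772727966 q [-0.17  0.24  1.84  0.    1.06 -1.86]
turn units [-0.    0.   -0.02] shift units now [-0.   -0.02  1.04] shift after turn [-0.   -0.02  1.04]
[[355, 485], [318, 454], [531, 252], [568, 281]]
[[355, 525], [332, 507], [528, 318], [551, 336]]
```

View pics/c5.png

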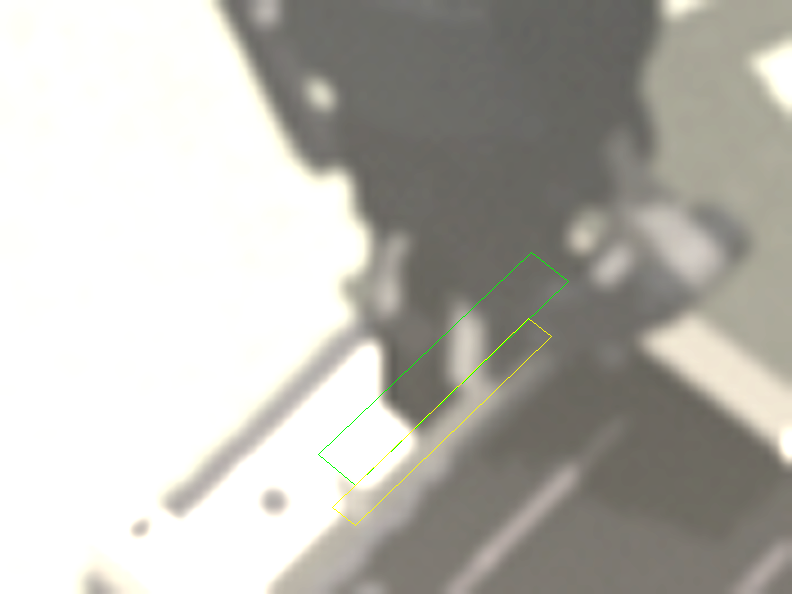

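The white blade end at (360–412,440–490) lies close to the projected blade and over the gap, about 1.5 mm from the prediction. That is well within the lead-in's ±4 mm, so I'll enter gently and feel for contact.

Request:
{"method": "carry_out", "body": {
  "plan": "0 -0.02 0.1 0 0 0;0 0 0.1 0 0 0;0 0 0.1 0 0 0;0 0 0.1 0 0 0;0 0 0.1 0 0 0;0 0 0.1 0 0 0;0 0 0 0 0 0;0 0 0 0 0 0"
}}

```text
time_s: 7.68
eef_pos: [0.5232, 0.0281, 0.0671]
eef_rot: [-0.0, -0.059, 0.998, -0.0]
wrist_force: [0.7, -4.1, -3.2]
opening: 0.15
grasp_force: 58.9
```

```bash
python3 -c "
from h import *
to(.5238,.0285,.0504,.12);print(ctrl.get_obs()['torque'])"
```

```text
t 7.6833 pos [0.5232 0.0281 0.0671] F [ 0.7 -4.1 -3.2] open 0.15 grip 58.89286279678345 q [-0.17  0.28  1.85 -0.    1.01 -1.86]
turn units [-0.   -0.01 -0.02] shift units now [-0.02  0.01  0.42] shift after turn [-0.02  0.01  0.42]
[-0.59625551 -0.10709131  0.15761059]
```

The cover pushes the blade towards −y with 4 N, so the gap centre is about 2 mm further that way, as the top camera said. Shifting and carrying on.

Request:
{"method": "carry_out", "body": {
  "plan": "0 -0.05 0 0 0 0;0 0 0 0 0 0;0 0 0 0 0 0;0 0 0.05 0 0 0;0 0 0.05 0 0 0;0 0 0 0 0 0;0 0 0 0 0 0;0 0 0 0 0 0"
}}

```text
time_s: 8.35
eef_pos: [0.5237, 0.0265, 0.0636]
eef_rot: [-0.0, -0.059, 0.998, 0.0]
wrist_force: [0.1, -0.3, -2.3]
opening: 0.147
grasp_force: 59.1
```

```bash
python3 -c "
from h import *
to(.5238,.026,.0504,.12);print(ctrl.get_obs()['torque'])"
```

```text
t 8.35 pos [0.5237 0.0265 0.0636] F [ 0.1 -0.3 -2.3] open 0.147 grip 59.084338545799255 q [-0.18  0.29  1.85  0.    1.   -1.87]
turn units [ 0.   -0.   -0.02] shift units now [-0.   -0.01  0.33] shift after turn [-0.   -0.01  0.33]
[-0.04006465 -0.01189342 -0.02693912]
```

Request:
{"method": "carry_out", "body": {
  "plan": "0 -0.01 0.08 0 0 0;0 0 0.08 0 0 0;0 0 0.07 0 0 0;0 0 0.05 0 0 0;0 0 0.03 0 0 0;0 0 0 0 0 0;0 0 0 0 0 0;0 0 0 0 0 0"
}}

```text
time_s: 9.02
eef_pos: [0.5239, 0.0261, 0.0514]
eef_rot: [0.0, -0.059, 0.998, -0.0]
wrist_force: [0.7, -0.2, -1.2]
opening: 0.149
grasp_force: 59.1
```

```bash
python3 -c "
from h import *
to(.5238,.026,.0504,.12);print(ctrl.get_obs()['torque'])"
```

```text
t 9.0167 pos [0.5239 0.0261 0.0514] F [ 0.7 -0.2 -1.2] open 0.149 grip 59.08457636833191 q [-0.18  0.31  1.86 -0.    0.97 -1.87]
turn units [-0.    0.   -0.02] shift units now [ 0.   -0.    0.02] shift after turn [ 0.   -0.    0.02]
[-0.01341616 -0.01389869 -0.05303102]
```

Nearly at the floor; a little more until it pushes back.

Request:
{"method": "carry_out", "body": {
  "plan": "0 0 0.02 0 0 0;0 0 0.02 0 0 0;0 0 0.02 0 0 0;0 0 0 0 0 0;0 0 0 0 0 0;0 0 0 0 0 0;0 0 0 0 0 0;0 0 0 0 0 0"
}}

```text
time_s: 9.68
eef_pos: [0.5241, 0.0259, 0.0503]
eef_rot: [0.0, -0.059, 0.998, -0.0]
wrist_force: [-5.0, -0.1, 11.9]
opening: 0.15
grasp_force: 60.9
```

Floor contact at the predicted height, with 12 N. Easing the push, then releasing.

Request:
{"method": "carry_out", "body": {
  "plan": "0 0 -0.03 0 0 0;0 0 0 0 0 0;0 0 0 0 0 0;0 0 0 0 0 0;0 0 0 0 0 0;0 0 0 0 0 0;0 0 0 0 0 0;0 0 0 0 0 0",
  "claw": -0.3
}}

```text
time_s: 10.35
eef_pos: [0.5237, 0.0261, 0.05]
eef_rot: [-0.0, -0.059, 0.998, 0.0]
wrist_force: [0.2, 0.1, 0.4]
opening: 0.649
grasp_force: 0.0
```

Request:
{"method": "carry_out", "body": {
  "plan": "0 0 -0.2 0 0 0;0 0 -0.3 0 0 0;0 0 -0.4 0 0 0;0 0 -0.4 0 0 0;0 0 -0.4 0 0 0;0 0 -0.4 0 0 0;0 0 0 0 0 0;0 0 0 0 0 0"
}}

```text
time_s: 11.02
eef_pos: [0.5249, 0.0259, 0.1359]
eef_rot: [0.002, -0.059, 0.998, -0.0]
wrist_force: [-0.8, -0.5, -0.5]
opening: 0.652
grasp_force: 0.0
```

Run:
```python
from h import *
to(.5165,.0785,.06,.12)
c=snap('scene','s4');i=c['pixels'][:,:,::-1]
cv2.imwrite('pics/c6.png',cv2.resize(i[205:305,285:385],(600,600),interpolation=cv2.INTER_CUBIC))
```

```text
t 11.0167 pos [0.5249 0.0259 0.1359] F [-0.8 -0.5 -0.5] open 0.652 grip 0.0 q [-0.18  0.18  1.82 -0.    1.14 -1.87]
turn units [-0.01  0.03 -0.02] shift units now [0.06 1.33 1.9 ] shift after turn [0.05 1.33 1.9 ]
```

View pics/c6.png

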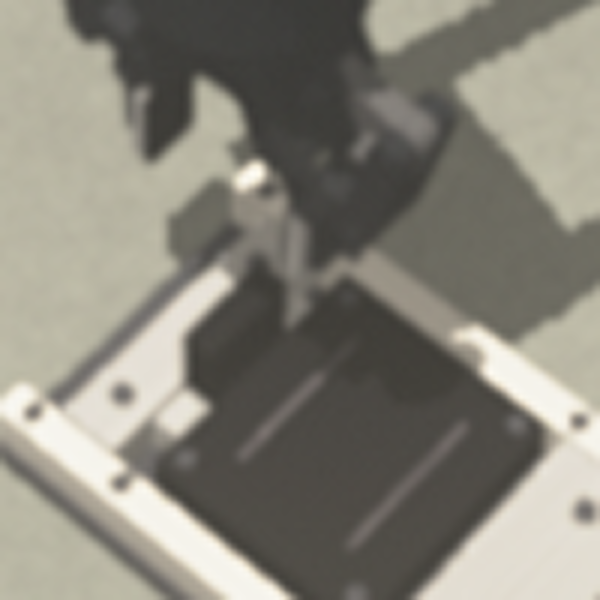

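The spacer stands upright in the wide gap: blade end at (180,410) level with the frame, handle at (235,340) clear of the fingers. Now shutting the fingers, going over the cover centre and pressing.

Request:
{"method": "carry_out", "body": {
  "plan": "0 0.3 0 0 0 0;0 0.4 0 0 0 0;0 0.4 0 0 0 0;0.05 0.35 0 0 0 0;0 0 0 0 0 0;0 0 0 0 0 0;0 0 0 0 0 0;0 0 0 0 0 0",
  "claw": 1
}}

```text
time_s: 11.73
eef_pos: [0.5148, 0.0831, 0.1337]
eef_rot: [-0.0, -0.059, 0.998, -0.0]
wrist_force: [-0.4, -1.2, -0.3]
opening: 0.002
grasp_force: 0.0
```

Request:
{"method": "carry_out", "body": {
  "plan": "0 0 0.4 0 0 0;0 0 0.5 0 0 0;0 0 0.5 0 0 0;0 0 0.4 0 0 0;0 0 0.2 0 0 0;0 0 0.1 0 0 0;0 0 0 0 0 0;0 0 0 0 0 0"
}}

```text
time_s: 12.4
eef_pos: [0.5155, 0.0832, 0.0507]
eef_rot: [0.0, -0.059, 0.998, -0.0]
wrist_force: [0.5, 0.3, 0.3]
opening: 0.001
grasp_force: 0.0
```

```bash
python3 -c "
from h import *
to(.5165,.0805,.036,.12)"
```

```text
t 12.4 pos [0.5155 0.0832 0.0507] F [0.5 0.3 0.3] open 0.001 grip 0.0 q [-0.07  0.31  1.86 -0.    0.97 -1.76]
turn units [-0.    0.01 -0.02] shift units now [-0.02 -0.07  0.37] shift after turn [-0.02 -0.07  0.37]
```

Request:
{"method": "carry_out", "body": {
  "plan": "0 0 0.06 0 0 0;0 0 0.06 0 0 0;0 0 0.05 0 0 0;0 0 0.05 0 0 0;0 0 0.05 0 0 0;0 0 0.05 0 0 0;0 0 0 0 0 0;0 0 0 0 0 0"
}}

```text
time_s: 13.07
eef_pos: [0.5155, 0.0834, 0.0382]
eef_rot: [0.001, -0.059, 0.998, -0.0]
wrist_force: [-2.5, -0.4, 8.7]
opening: -0.001
grasp_force: 4.2
```

Request:
{"method": "carry_out", "body": {
  "plan": "0 0 0.02 0 0 0;0 0 0.02 0 0 0;0 0 0.02 0 0 0;0 0 0 0 0 0;0 0 0 0 0 0;0 0 0 0 0 0;0 0 0 0 0 0;0 0 0 0 0 0"
}}

```text
time_s: 13.73
eef_pos: [0.5156, 0.0834, 0.0361]
eef_rot: [0.001, -0.059, 0.998, -0.0]
wrist_force: [-3.4, -0.7, 10.1]
opening: -0.002
grasp_force: 5.0
```

Request:
{"method": "carry_out", "body": {
  "plan": "0 0 0.02 0 0 0;0 0 0.01 0 0 0;0 0 0 0 0 0;0 0 0 0 0 0;0 0 0 0 0 0;0 0 0 0 0 0;0 0 0 0 0 0;0 0 0 0 0 0"
}}

```text
time_s: 14.4
eef_pos: [0.5156, 0.0834, 0.036]
eef_rot: [0.0, -0.059, 0.998, -0.0]
wrist_force: [-7.6, -0.3, 21.0]
opening: 0.0
grasp_force: 10.4
```

Run:
```python
from h import *
to(.5165,.0805,.036,.12)
c=snap('scene','s5');i=c['pixels'][:,:,::-1]
cv2.imwrite('pics/c7.png',cv2.resize(i[205:345,265:405],(600,600),interpolation=cv2.INTER_CUBIC))
```

```text
t 14.4 pos [0.5156 0.0834 0.036 ] F [-7.6 -0.3 21. ] open 0.0 grip 10.445065941894427 q [-0.07  0.33  1.87 -0.    0.94 -1.76]
turn units [-0.01  0.01 -0.01] shift units now [-0.01 -0.08 -0.  ] shift after turn [-0.01 -0.08 -0.  ]
```

View pics/c7.png

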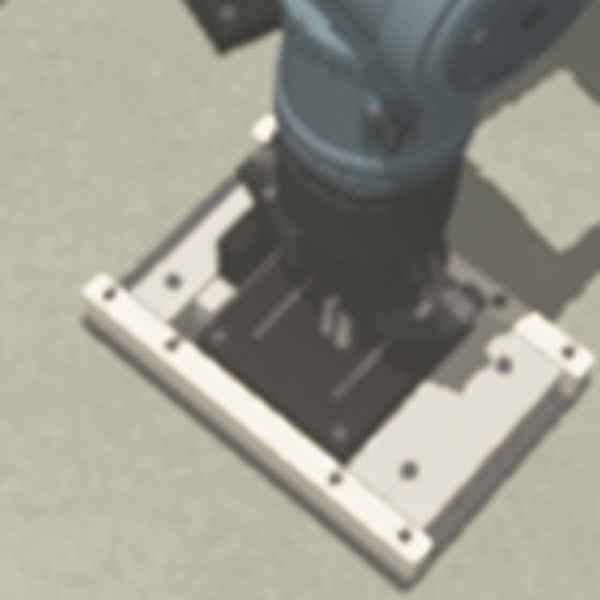

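The cover is flush: tips at z = 36 mm, 21 N, hard on its stop. The spacer still stands in the wide gap (handle at (240,250), blade end at (215,292)). Handing in.

```bash
python3 -c "
from h import *
print(ctrl.hand_in())"
```

```text
the job is handed in; nothing more can be done
None
```

I handed the job in with the spacer released upright on the floor of the wide gap and the cover held flush by the closed fingertips (tips at 36 mm, 21 N); the arm touched nothing else that I could see, and it took about 14.4 s.

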